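Load the rocker and set its guarded speed dial

ROBOT

A 6-joint arm with a two-finger parallel gripper is mounted at the origin on the work surface. World frame = base frame: x ahead of the robot, y to its left, z up, the work surface at z = 0. Lengths are in m, angles in rad, forces in N, time in s.
With the tool pointing down it reaches from about 0.325 to 0.9 m from the base axis. Payload 6.1 kg.
Tool frame: the origin (TCP) lies at the very end of the fingers, on their centre line; the grasp point (between the pads) lies 19 mm behind it (robot.grip_depth is the z of the grasp point in the tool frame, in m); z points along the fingers, y is the line along which they close (so a half turn about z gives the same grasp; the last joint's range is limited). The gripper opens to 87 mm and grips with 3 to 60 N. Pads are 19 mm wide; open, the fingers measure 117 mm over their backs; the gripper's body (75 mm by 190 mm) begins 51 mm behind the grasp point.
Start: joints at [-1.39, 0.22, 1.526, -0, 1.395, -0.126], TCP at [0.189, -0.596, 0.223] pointing down, gripper open.
Joint ranges: [-2.98, 2.98], [-0.91, 2.08], [0.09, 2.57], [-1.24, 4.39], [0.2, 2.65], [-2.68, 2.68]. Speed limits (rad/s): [2.57, 2.57, 3.01, 3.14, 3.14, 3.14].

INTERFACE

Orientations are given as a unit quaternion [x, y, z, w].
In Python, from rig import robot gives the robot as it stands. Calls block until the motion is done:
- robot.move_pose(position, orientation): joint-space move of the TCP to a pose.
- robot.move_straight(position, orientation=None, vel=0.15, f_stop=None): straight line of the TCP; orientation=None keeps the orientation; vel is the mean speed in m/s. With f_stop (N) it stops when the force on the tool has changed by that much, and returns True; else False.
- robot.movej(angles): joint-space move.
- robot.grip(opening, f_grip=None): finger opening in m; f_grip is the grip in N (None keeps the last); returns when the fingers have stopped.
- robot.pause(seconds).
- robot.inverse_kinematics(position, orientation): joint angles nearest the present ones, or None.
- robot.observe(): the state.
- robot.get_image(name): name is "scene" or "top"; returns a dict with "pixels" (384x512x3 uint8, red, green, blue), "fx", "fy", "cx", "cy" (pixels), "dist_coeffs" ([k1, k2, p1, p2, k3] as OpenCV has them; the pictures are not rectified), "rvec" (rotation vector, rad) and "tvec" (3), from world to camera coordinates, as OpenCV has them. Camera axes: x right, y down, z forward; pixel columns grow to the right and rows downward; lengths in m; the calibration is good to about 2 mm. A picture is of the moment at which its call begins. There is no depth.
A pose or a line that the arm cannot do raises robot.MotionError and nothing moves.
- robot.hand_in(): hands the job in; it is judged then, once.
Trained networks look in a picture, given as the dict that the camera call returned (one of the last four; its "shot" number tells which), for a name from the list of things; names that differ only in an ending like _2 or _b are one class to them, and where a whole thing is asked for, a point or a joint stands for the part that bears it (a point fixed in the world has none). Each returns a list of dicts, best first, with "p" (0 to 1); they miss things now and then, are a little off and sometimes report something else, mostly with a low value. They report only what shows in the picture. A call takes as long as a camera call.
- robot.search_frame(picture, name): "location" ([row, column] in pixels, amid what is visible of it).
- robot.landmark_of(picture, name): "location" ([row, column] in pixels: a listed point, or the origin of a listed thing).
The state is a dict: "clock": time; "qpos": joint angles; "qd": joint speeds; "joint_torque": joint torques, N m; "position": TCP position; "orientation": TCP orientation; "wrist_force": force on the tool from outside, world axes, zero at the start; "torque": the same for the moment, N m; "grip_width": finger opening in m; "grasp_force": force on a finger pad.
Only numpy, scipy, OpenCV 4.12 (cv2) and the standard library are available. Lean on these libraries where they do the work, as an engineer would, in place of code of your own. Each camera call takes 0.05 s, during which the arm holds its last target. There are 200 camera calls.

TASK

Get the see-saw rocker running: lift the white tube rack and set it down softly and upright in the middle of the rocker's tray, inside the rim. Then reach through the round opening of the sloping guard plate and turn the black dial from off until its yellow pointer stands at the green tab, pinching it lightly (about 10 N, well under 25) and without leaning on the guard plate, and let go. Leave the tip box, microplate and bottle where they are.

Things in the scene. Friction and masses are not known exactly. Their poses are not given: they have to be found in the camera images.
- rocker: See-saw rocker, fixed. Origin on the bench under its middle; x to its back, y to its left end seen from the robot. Blue base plate x -135..115, y -240..240 mm. White drive head at y 60..240, x -125..100: front 160 mm high, then a console sloping up at 30 degrees to a flat top at 240 mm (x 14..100). Blue end upright at y -225, 90 mm wide, 135 mm high. Tray between them.
- tray_mid (a point): Centre of the tray's floor (top of its black rubber mat, 120 mm above the bench), at x 0, y -80 mm of the rocker, same axes. The tray is level and does not move; inside it is 115 mm along x and 226 mm along y, with an aluminium rim 3 mm thick standing 12 mm above the floor.
- guard: Grey guard plate, the sloping console face: 160 (up the slope) x 180 mm, 6 mm thick. Origin: centre of its outer face, at x -56, y 150, z 200 mm of the rocker. z points squarely out of the console, 30 degrees from vertical, towards the robot; x up the slope. Round opening of 100 mm diameter at the origin; behind it a well 113 mm wide, floor 56 mm under the outer face. Black ticks round it.
- dial (a joint): Turn of the black speed dial in rad: 0 is off (pointer at the red dot, at 10 o'clock), growing clockwise seen from outside the console, stop at 2.4. Friction about 0.05 N m; it stays where it is left. It is off, within 0.1 rad, at the start; turning it starts the rocker, so the rack is loaded first.
- dial_grip (a point): Point on the dial's axis to pinch at, 29 mm above the well floor, 27 mm under the guard's outer face. z out of the console along the axis, x towards the pointer end. The dial is a bar 62 mm long (x), 20 mm wide (y), from 24 mm below this point to 12 mm above, on a round skirt of 68 mm diameter, its top 24 mm below this point. A yellow line marks the pointer half of the bar.
- mark (a joint): Where the green tab stands, in rad on the scale of dial: the dial is at the tab when both values are equal. 0.75 to 1.45. The robot cannot move it.
- mark_tab (a point): Middle of the green tab (22 x 8 mm, 3 mm thick, lying on the guard plate), 63 mm from the dial's axis. x points radially outward from the dial's axis, z out of the console.
- rack: White tube rack, 125 mm (x) by 55 mm (y); solid band from 26 to 62 mm high with a blue stripe, tube caps above it up to 84 mm. Origin: centre of its underside. About 0.25 kg. Take it across its 55 mm width on the band.
- tipbox: Tip box, blue with red lid, 122 x 83 mm, 62 mm high, loose bystander. Origin: centre of underside.
- microplate: White microplate, 127 x 85 x 13 mm, loose bystander lying left of the rocker. Origin: centre of underside.
- bottle: Glass bottle with blue cap, 70 mm diameter, 135 mm high, loose bystander left of the rocker. Origin: centre of underside.

How it is judged:
On the way, in this order (a step that is already met when the one before it is completed fails the run):
1. the rack stands in the middle of the tray, let go, with the dial still off (horizontal distance between rack and tray_mid below 0.03 m and z of rack in the frame of tray_mid below 0.004 m and angle between rack's own z axis and vertical below 0.06 rad and contact force between the fingers and rack below 0.1 N and value of joint dial below 0.25 rad), for 0.2 s.
2. the dial's pointer stands at the green tab (angle between the x axis of dial_grip and the x axis of mark_tab, either way round below 0.1 rad and value of joint dial above 0.5 rad), for 0.3 s.
At the end, for the whole second after the job is handed in: The dial's pointer stands within 0.1 rad (6 degrees) of the green tab and the rack stands at rest, upright and flat on the tray's floor, its middle within 30 mm of the tray's (all of step 2 and horizontal distance between rack and tray_mid below 0.03 m and z of rack in the frame of tray_mid below 0.004 m and angle between rack's own z axis and vertical below 0.06 rad and linear speed of rack below 0.02 m/s); the robot touches nothing.
It fails at once if the dial is gripped or pressed with more than 25 N a side (50 N in all) (contact force between the fingers and dial above 50 N).
It fails at once if the guard plate is leant on with more than 15 N (contact force between any of the fingers, the arm and guard above 15 N).
It fails at once if the rack is tipped more than 30 degrees (angle between rack's own z axis and vertical above 0.52 rad).
It fails at once if the rack is let fall (over 0.45 m/s while not held, a drop of about 10 mm) or pressed into the rocker with over 60 N ((linear speed of rack above 0.45 m/s and contact force between the fingers and rack below 0.1 N) or contact force between rack and rocker above 60 N).
It fails at once if a bystander is moved more than 30 mm (distance of any of tipbox, microplate, bottle from where it was at the start of the episode above 0.03 m).
It also fails if it takes over 58 s, if anything falls off the work surface, if the arm or the gripper's body presses on something with over 40 N, if the wrist force passes 120 N, or if a joint passes its speed limit or range.

## Working session

There is one attempt and no reset: what is moved stays moved. The work goes in short steps, each a Python script; the robot and the scene stay as the last script left them, time stands still between calls to the robot, and variables do not carry over. Pictures are saved under pics/ and viewed, at most 10 in all, crops included, and the job is handed in when it is done.

```bash
mkdir -p pics
cat > h.py <<'E'
import numpy as np, cv2
from rig import robot
def shot(n,fn=None):
    im=robot.get_image(n)
    if fn: cv2.imwrite('pics/'+fn,im['pixels'][:,:,::-1])
    return im
def cam(im):
    K=np.array([[im['fx'],0,im['cx']],[0,im['fy'],im['cy']],[0,0,1.]])
    return K,np.array(im['dist_coeffs'],float),np.array(im['rvec'],float),np.array(im['tvec'],float)
def ray(im,rc):
    K,d,r,t=cam(im); R=cv2.Rodrigues(r)[0]
    u=cv2.undistortPoints(np.array([[[rc[1],rc[0]]]],float),K,d)[0,0]
    v=R.T@np.array([u[0],u[1],1]); return -R.T@t.ravel(), v/np.linalg.norm(v)
def onz(im,rc,z):
    c,v=ray(im,rc); return c+v*(z-c[2])/v[2]
def tri(rays):
    A=sum(np.eye(3)-np.outer(v,v) for c,v in rays); b=sum((np.eye(3)-np.outer(v,v))@c for c,v in rays)
    p=np.linalg.solve(A,b); return p,[np.linalg.norm(np.cross(p-c,v)) for c,v in rays]
def proj(im,P):
    K,d,r,t=cam(im); return cv2.projectPoints(np.array(P,float).reshape(-1,1,3),r,t,K,d)[0].reshape(-1,2)
E
python3 - <<'E'
from h import *
s=shot('scene','s0.png'); t=shot('top','t0.png')
for im in (s,t): print(ray(im,(im['cy'],im['cx'])))
for n in ['rocker','tray_mid','guard','dial_grip','mark_tab','rack','tipbox','microplate','bottle']:
    rs=[]
    for im in (s,t):
        L=robot.landmark_of(im,n)
        print(n,[(np.round(l['location']),round(l['p'],2)) for l in L[:3]])
        if L: rs.append(ray(im,L[0]['location']))
    if len(rs)==2: print('   ',*tri(rs))
print(robot.observe()['clock'])
E
```

```text
(array([1.04616509, 0.33133215, 1.00403918]), array([-0.48295482, -0.26706326, -0.83392557]))
(array([0.30476949, 0.08281416, 1.38973518]), array([ 0.20561833,  0.00458573, -0.97862152]))
rocker [(array([259., 248.]), 0.72)]
rocker [(array([170., 257.]), 0.84)]
    [ 0.6749946   0.08445346 -0.02137339] [np.float64(0.001019921340020329), np.float64(0.0010199213400202659)]
tray_mid [(array([226., 225.]), 0.96)]
tray_mid [(array([160., 287.]), 0.83)]
    [0.66814922 0.00531163 0.11197489] [np.float64(0.0039704902680512445), np.float64(0.003970490268051287)]
guard [(array([243., 306.]), 0.89)]
guard []
dial_grip [(array([249., 307.]), 0.53)]
dial_grip [(array([157., 200.]), 0.68)]
    [0.65395525 0.24224765 0.17810328] [np.float64(0.006928524873758664), np.float64(0.006928524873758584)]
mark_tab [(array([250., 294.]), 0.59)]
mark_tab [(array([141., 206.]), 0.55)]
    [0.68676091 0.2213314  0.21112395] [np.float64(0.004506453457896059), np.float64(0.004506453457895965)]
rack [(array([179., 139.]), 0.74)]
rack [(array([199., 413.]), 0.7)]
    [ 0.59601842 -0.39733157 -0.01799569] [np.float64(0.00585131900328414), np.float64(0.0058513190032841765)]
tipbox [(array([147., 181.]), 0.82)]
tipbox [(array([257., 403.]), 0.57)]
    [ 0.41475615 -0.35025426  0.00159904] [np.float64(0.0007942581894442309), np.float64(0.0007942581894443321)]
microplate [(array([245., 402.]), 0.78)]
microplate []
bottle [(array([290., 392.]), 0.95), (array([261., 249.]), 0.61)]
bottle [(array([200., 116.]), 0.6)]
    [0.56847075 0.50041989 0.00448621] [np.float64(0.0035499521669523654), np.float64(0.0035499521669523624)]
1.0
```

View pics/s0.png

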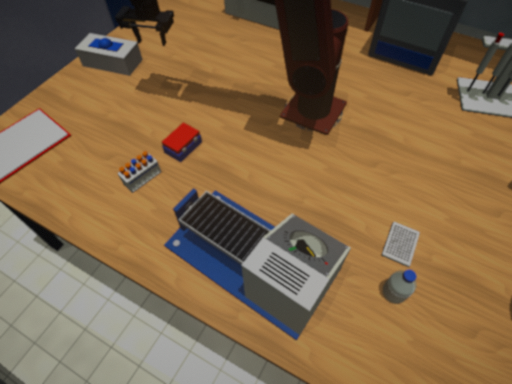

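View pics/t0.png

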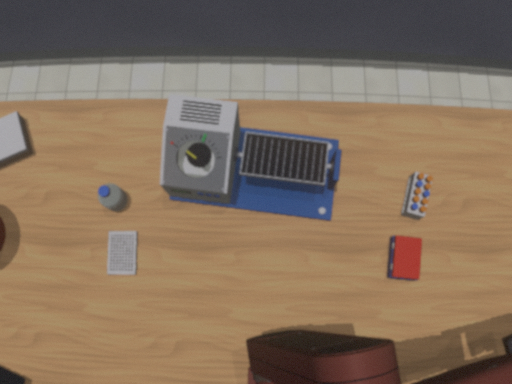

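The scene view shows the rack at (column 140, row 172), the tip box at (182, 140), the rocker with its dial at (305, 245) and the bottle at (400, 287). In the top view the dial is at (198, 155), the pointer is toward the upper left, the green tab is near (204, 137) and the rack is at (418, 195). I'll zoom in to pick out model corners.

Run:
```python
import cv2,numpy as np
s=cv2.imread('pics/s0.png');t=cv2.imread('pics/t0.png')
def crop(im,r0,r1,c0,c1,k,g):
    o=cv2.resize(im[r0:r1,c0:c1],None,fx=k,fy=k,interpolation=cv2.INTER_CUBIC)
    for c in range(-(-c0//g)*g,c1,g):
        x=int((c-c0+.5)*k);o[:8,x]=(0,0,255);cv2.putText(o,str(c),(x+2,10),0,.35,(0,0,255))
    for r in range(-(-r0//g)*g,r1,g):
        y=int((r-r0+.5)*k);o[y,:8]=(0,0,255);cv2.putText(o,str(r),(2,y-2),0,.35,(0,0,255))
    return o
cv2.imwrite('pics/t1.png',crop(t,88,223,155,350,4.1,10))
cv2.imwrite('pics/s1.png',crop(s,180,340,160,355,3.7,10))
cv2.imwrite('pics/r1.png',np.hstack([crop(t,160,225,390,440,8,5),crop(s,145,210,110,160,8,5)]))
```

```text
(no output)
```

View pics/t1.png

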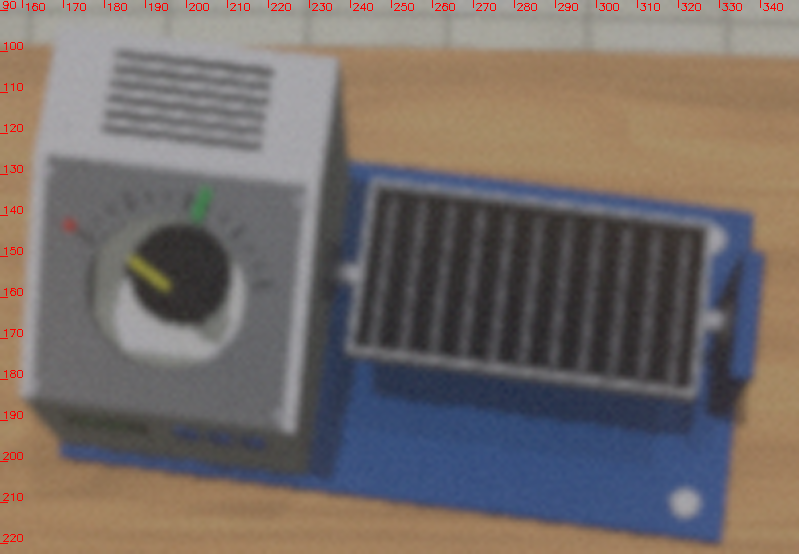

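View pics/s1.png

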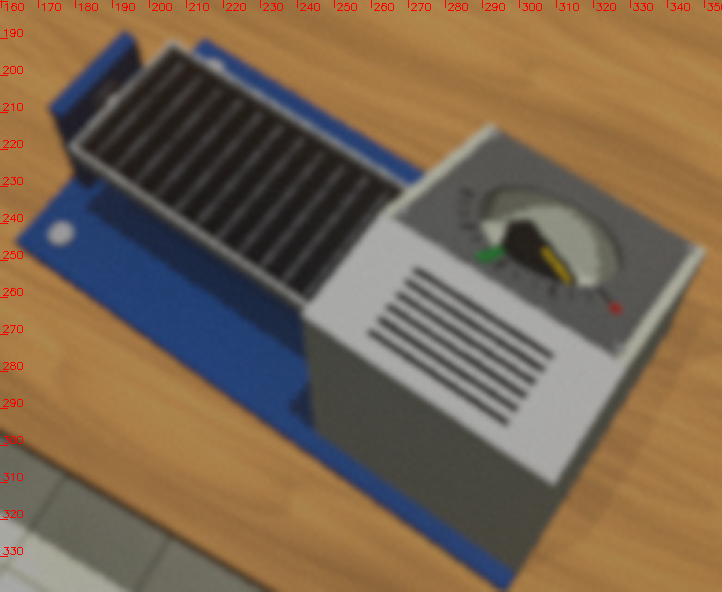

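View pics/r1.png

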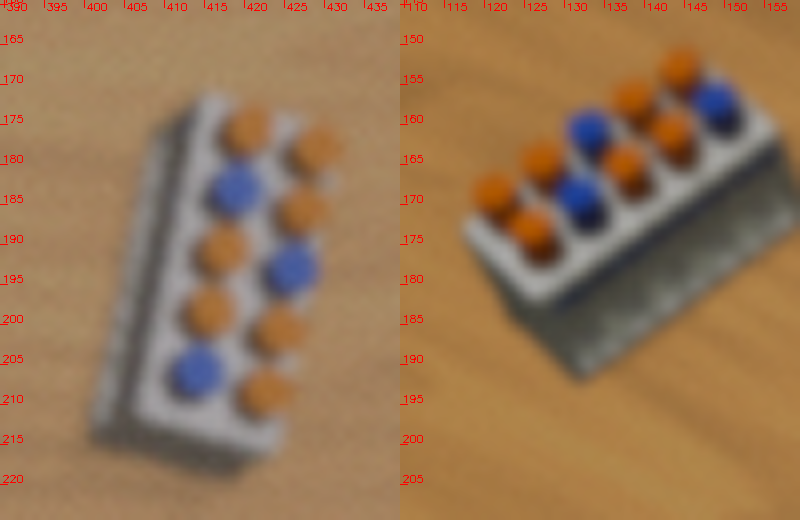

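```bash
cat > fit.py <<'E'
from h import *
from scipy.optimize import least_squares
import json
s=shot('scene'); t=shot('top')
T=lambda p:(p[0]/4.1+154.5,p[1]/4.1+87.5)
S=lambda p:(p[0]/3.7+159.5,p[1]/3.7+179.5)
RT=lambda p:(p[0]/8+389.5,p[1]/8+159.5)
RS=lambda p:(p[0]/8+109.5,p[1]/8+144.5)
def Rz(a): return cv2.Rodrigues(np.array([0,0,a]))[0]
def fit(obs,x0,zb=False):
    def res(q):
        out=[]
        for im,px,P in obs:
            P=np.array(P,float)/1000
            if zb and P[2]<0: P[2]=q[3]
            out.append(proj(im,Rz(q[2])@P+[q[0],q[1],0])[0]-px)
        return np.ravel(out)
    r=least_squares(res,x0,loss='soft_l1'); print(np.round(r.x,4)); print(np.round(res(r.x).reshape(-1,2),1).tolist()); return r.x
B=-1
rk=fit([(t,T((339,60)),(100,60,240)),(t,T((58,33)),(100,240,240)),(t,T((292,434)),(-125,60,160)),(t,T((22,398)),(-125,240,160)),
(t,T((372,177)),(60.5,36,132)),(t,T((713,222)),(60.5,-196,132)),(t,T((692,397)),(-60.5,-196,132)),(t,T((346,352)),(-60.5,36,132)),
(t,T((752,213)),(115,-240,B)),(t,T((719,543)),(-135,-240,B)),(t,T((60,460)),(-135,240,B)),
(s,S((70,147)),(60.5,-196,132)),(s,S((172,42)),(-60.5,-196,132)),(s,S((303,313)),(100,60,240)),(s,S((555,486)),(100,240,240)),
(s,S((490,124)),(-125,60,160)),(s,S((703,250)),(-125,240,160)),(s,S((503,590)),(115,240,B)),(s,S((15,240)),(115,-240,B)),(s,S((203,40)),(-135,-240,B))],[.67,.085,-.1,.01],True)
ra=fit([(t,RT((205,95)),(62.5,27.5,62)),(t,RT((278,452)),(-62.5,-27.5,62)),(t,RT((135,415)),(-62.5,27.5,62)),
(t,RT((92,440)),(-62.5,27.5,0)),(t,RT((245,478)),(-62.5,-27.5,0)),
(s,RS((65,230)),(62.5,-27.5,62)),(s,RS((135,303)),(62.5,27.5,62)),(s,RS((183,382)),(62.5,27.5,0)),(s,RS((380,130)),(-62.5,27.5,62))] if 0 else
[(t,RT((205,95)),(62.5,27.5,62)),(t,RT((278,452)),(-62.5,-27.5,62)),(t,RT((135,415)),(-62.5,27.5,62)),
(t,RT((92,440)),(-62.5,27.5,0)),(t,RT((245,478)),(-62.5,-27.5,0)),
(s,RS((65,230)),(62.5,-27.5,62)),(s,RS((135,303)),(62.5,-27.5,62)),(s,RS((183,382)),(62.5,-27.5,0)),(s,RS((380,130)),(-62.5,-27.5,62))][:5],[.6,-.4,-.15])
for z in (0,.062):
    print('rack scene corners:')
    print([np.round((p-np.array([S*0 for S in (1,1)])) ,1).tolist() for p in proj(s,[Rz(ra[2])@np.array([a*.0625,b*.0275,z])+[ra[0],ra[1],0] for a,b in ((1,1),(1,-1),(-1,-1),(-1,1))])])
print('seen',RS((65,230)),RS((135,303)),RS((183,382)),RS((380,130)))
# guard
Rk=Rz(rk[2]); o=np.array([rk[0],rk[1],0]); c=np.cos(np.pi/6); sn=.5
RG=Rk@np.array([[c,0,-sn],[0,1,0],[sn,0,c]]); G=o+Rk@np.array([-.056,.15,.2])
def onplane(im,px,h):
    C,v=ray(im,(px[1],px[0])); n=RG[:,2]; k=(n@(G+h*n-C))/(n@v); return RG.T@(C+k*v-G)*1000
def ang(p): return np.arctan2(p[1],p[0])
for im,f,pts in ((t,T,{'a':(130,258),'b':(168,289),'tab':(202,204),'red':(70,226)}),(s,S,{'a':(570,282),'b':(543,249),'tab':(490,256),'red':(615,308)})):
    for k,p in pts.items():
        q=onplane(im,f(p),-.015 if k in 'ab' else .003); print(k,np.round(q,1),'ang',round(ang(q),3))
json.dump(dict(rk=rk.tolist(),ra=ra.tolist()),open('fit.json','w'))
print('guard',G,'dial grip',G-.027*RG[:,2])
E
python3 fit.py
```

```text
[ 0.6812  0.091  -0.1117  0.0056]
[[-0.1, -0.6], [-0.1, -1.7], [0.5, -0.4], [-0.7, -0.2], [-0.1, 0.4], [0.1, 0.0], [1.0, -0.3], [0.1, -0.2], [0.4, 0.1], [0.6, 0.4], [-0.4, -0.4], [-0.1, -0.1], [-0.0, -0.9], [-0.1, 0.1], [0.1, -1.0], [-0.1, -0.6], [1.3, -0.3], [1.1, 0.6], [0.0, 0.7], [0.5, -0.3]]
[ 0.5944 -0.3879 -0.246 ]
[[-0.0, -0.9], [0.8, 0.2], [0.6, -0.1], [-0.3, 0.3], [-2.1, 0.2]]
rack scene corners:
[[132.0, 192.7], [122.6, 183.8], [151.4, 162.9], [161.0, 171.1]]
rack scene corners:
[[126.3, 182.1], [116.6, 172.9], [146.9, 151.6], [156.8, 160.0]]
seen (117.625, 173.25) (126.375, 182.375) (132.375, 192.25) (157.0, 160.75)
a [ 17.2  26.7 -15. ] ang 0.999
b [  0.    0.7 -15. ] ang 1.533
tab [ 61.5 -19.2   3. ] ang -0.303
red [37.5 62.8  3. ] ang 1.032
a [ 19.5  28.4 -15. ] ang 0.969
b [  3.2   0.2 -15. ] ang 0.066
tab [ 66.  -17.3   3. ] ang -0.256
red [43.2 64.   3. ] ang 0.977
guard [0.64228446 0.2462785  0.2       ] dial grip [0.6557003  0.24477341 0.17661731]
```

```bash
cat >> h.py <<'E'
import json
from scipy.spatial.transform import Rotation as Ro
def Q(y,z):
    y=np.array(y,float);z=np.array(z,float);z/=np.linalg.norm(z);y-=z*(y@z);y/=np.linalg.norm(y)
    return Ro.from_matrix(np.c_[np.cross(y,z),y,z]).as_quat()
def load():
    f=json.load(open('fit.json'));rk,ra=f['rk'],f['ra']
    Rk=Ro.from_euler('z',rk[2]).as_matrix();o=np.array([rk[0],rk[1],0])
    c=np.cos(np.pi/6);RG=Rk@np.array([[c,0,-.5],[0,1,0],[.5,0,c]])
    return rk,ra,Rk,o,RG,o+Rk@np.array([-.056,.15,.2])
def obs():
    o=robot.observe();print({k:np.round(o[k],3).tolist() for k in ('clock','position','qpos','wrist_force','grip_width','grasp_force')});return o
E
python3 - <<'E'
from h import *
rk,ra,Rk,o,RG,G=load()
d=[0,0,-1]; yr=Ro.from_euler('z',ra[2]).as_matrix()[:,1]; yp=Rk[:,0]; P=np.array([ra[0],ra[1],0]); M=o+Rk@[0,-.08,0]
print('M',M)
for s in (1,-1):
    print(s,'pick',robot.inverse_kinematics([*P[:2],.025],Q(s*yr,d)),'place',robot.inverse_kinematics([*M[:2],.145],Q(s*yp,d)))
for s in (1,-1):
    print('dial',s)
    for a in (1.03,.4,-.3):
        y=s*(RG@[-np.sin(a),np.cos(a),0]); print(robot.inverse_kinematics(G-.044*RG[:,2],Q(y,-RG[:,2])))
E
```

```text
M [0.67229311 0.01146904 0.        ]
1 pick [-6.89162597e-01  6.02679657e-01  1.41198008e+00 -4.44089210e-16
  1.12693292e+00 -2.01391204e+00] place [-1.00106230e-01  3.90819748e-01  1.46444021e+00 -4.44089210e-16
  1.28633269e+00  1.16140162e-02]
-1 pick [-6.89162597e-01  6.02679657e-01  1.41198008e+00 -4.44089210e-16
  1.12693292e+00  1.12768061e+00] place None
dial 1
[ 0.34825762  0.16645078  1.79777612 -0.33968966  0.72906133 -1.93780598]
[ 0.34825762  0.16645078  1.79777612 -0.33968966  0.72906133 -1.30780598]
[ 0.34825762  0.16645078  1.79777612 -0.33968966  0.72906133 -0.60780598]
dial -1
[ 0.34825762  0.16645078  1.79777612 -0.33968966  0.72906133  1.20378667]
[ 0.34825762  0.16645078  1.79777612 -0.33968966  0.72906133  1.83378667]
[ 0.34825762  0.16645078  1.79777612 -0.33968966  0.72906133  2.53378667]
```

Run:
```python
from h import *
rk,ra,Rk,o,RG,G=load()
d=[0,0,-1]; yr=Ro.from_euler('z',ra[2]).as_matrix()[:,1]; yp=Rk[:,0]; P=np.array([ra[0],ra[1],0]); M=o+Rk@[0,-.08,0]
q=Q(-yr,d)
robot.move_pose([*P[:2],.15],q)
print(robot.move_straight([*P[:2],.025],vel=.1,f_stop=15))
robot.grip(.04,f_grip=20); obs()
robot.move_straight([*P[:2],.30],vel=.12); obs()
robot.move_pose([*M[:2],.30],Q(yp,d)); obs()
shot('scene','s2.png');t=shot('top')
a=cv2.imread('pics/s2.png')[130:320,130:370];b=t['pixels'][90:230,220:400,::-1]
cv2.imwrite('pics/c2.png',np.hstack([cv2.resize(a,(440,348)),cv2.resize(b,(360,348))]))
```

```text
False
{'clock': 4.85, 'position': [0.595, -0.388, 0.025], 'qpos': [-0.689, 0.603, 1.412, 0.0, 1.127, 1.128], 'wrist_force': [0.163, 0.61, 1.628], 'grip_width': 0.055, 'grasp_force': 19.965}
{'clock': 7.292, 'position': [0.594, -0.388, 0.299], 'qpos': [-0.689, 0.393, 1.172, 0.0, 1.577, 1.128], 'wrist_force': [0.329, -0.198, -3.669], 'grip_width': 0.055, 'grasp_force': 19.959}
{'clock': 8.8, 'position': [0.672, 0.01, 0.3], 'qpos': [-0.101, 0.299, 1.289, -0.001, 1.553, 0.012], 'wrist_force': [-0.34, -0.411, -2.965], 'grip_width': 0.055, 'grasp_force': 19.959}
```

View pics/c2.png

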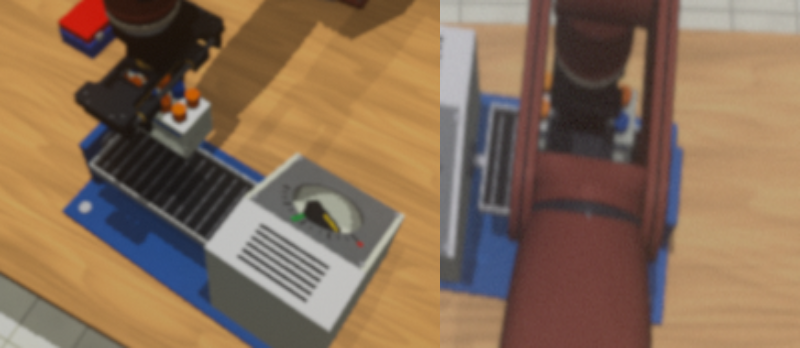

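The picture shows the rack held upright over the tray (crop column 180, row 120), clear of the drive head. Next I'll set it down and move up.

Run:
```python
from h import *
rk,ra,Rk,o,RG,G=load(); M=o+Rk@[0,-.08,0]
robot.move_straight([*M[:2],.155],vel=.12)
print(robot.move_straight([*M[:2],.141],vel=.015,f_stop=3)); obs()
robot.grip(.075); robot.pause(.2); obs()
robot.move_straight([*M[:2],.30],vel=.15)
# to above dial, clear of the view
y=RG@[-np.sin(1.03),np.cos(1.03),0]
robot.move_pose(G+.12*RG[:,2]+[-.0,0,0],Q(y,-RG[:,2])); obs()
s=shot('scene','s3.png')
for n in ('rack','tray_mid'): print(n,robot.landmark_of(s,n)[:1])
print(proj(s,[M,M+[0,0,.12]]))
cv2.imwrite('pics/c3.png',cv2.resize(s['pixels'][170:340,150:370,::-1],None,fx=3.4,fy=3.4,interpolation=cv2.INTER_CUBIC))
```

```text
True
{'clock': 10.925, 'position': [0.672, 0.011, 0.145], 'qpos': [-0.1, 0.391, 1.464, 0.0, 1.287, 0.012], 'wrist_force': [-0.158, -0.149, 5.11], 'grip_width': 0.055, 'grasp_force': 19.974}
{'clock': 11.808, 'position': [0.671, 0.012, 0.143], 'qpos': [-0.1, 0.392, 1.466, 0.0, 1.287, 0.012], 'wrist_force': [-0.36, 0.206, 0.405], 'grip_width': 0.075, 'grasp_force': 0.0}
{'clock': 14.725, 'position': [0.583, 0.253, 0.304], 'qpos': [0.423, -0.12, 1.814, -0.306, 1.009, -1.959], 'wrist_force': [0.087, -0.278, -0.592], 'grip_width': 0.075, 'grasp_force': 0.0}
rack [{'location': [224.1, 223.9], 'p': 0.78}]
tray_mid [{'location': [227.0, 224.1], 'p': 0.71}]
[[227.86408952 245.25403857]
 [224.5511265  226.55281758]]
```

View pics/c3.png

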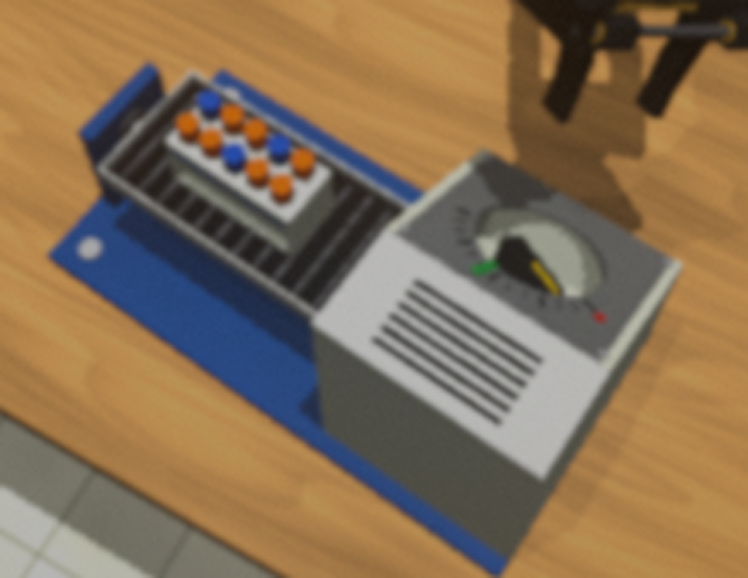

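The rack stands upright in the middle of the tray (crop 245, 165), inside the rim, and the dial is still at off. Next I'll pinch the dial.

Run:
```python
from h import *
rk,ra,Rk,o,RG,G=load()
a=1.03; y=RG@[-np.sin(a),np.cos(a),0]; n=RG[:,2]; q=Q(y,-n)
robot.grip(.042)
robot.move_straight(G+.03*n,q,vel=.1)
print(robot.move_straight(G-.044*n,q,vel=.05,f_stop=4)); obs()
robot.grip(.012,f_grip=10); s=obs(); print('tool force',Ro.from_quat(s['orientation']).inv().apply(s['wrist_force']))
```

```text
False
{'clock': 18.408, 'position': [0.664, 0.244, 0.162], 'qpos': [0.348, 0.166, 1.798, -0.34, 0.729, -1.938], 'wrist_force': [-0.045, 0.073, 0.039], 'grip_width': 0.042, 'grasp_force': 0.0}
{'clock': 18.933, 'position': [0.665, 0.243, 0.162], 'qpos': [0.348, 0.166, 1.797, -0.34, 0.729, -1.938], 'wrist_force': [1.27, -2.226, 1.243], 'grip_width': 0.02, 'grasp_force': 10.0}
tool force [ 0.78162244 -2.72057549 -0.31863172]
```

Run:
```python
from h import *
q0=np.array(robot.observe()['qpos'])
for f in np.linspace(0,1.31,6)[1:]:
    q=q0.copy(); q[5]+=f; robot.movej(q.tolist())
    s=robot.observe(); print(round(s['clock'],2),round(s['qpos'][5],3),np.round(Ro.from_quat(s['orientation']).inv().apply(s['wrist_force']),1),round(s['grasp_force'],1),round(s['grip_width'],4))
rk,ra,Rk,o,RG,G=load(); n=RG[:,2]
robot.grip(.042); robot.pause(.2)
s=robot.observe()
robot.move_straight(np.array(s['position'])+.17*n,vel=.1)
j=robot.observe()['qpos'].copy(); j=list(j); j[0]-=.9; robot.movej(j); obs()
s=shot('scene','s4.png');t=shot('top','t4.png')
c=lambda i,r,cc:cv2.resize(i['pixels'][r:r+90,cc:cc+66,::-1],(396,540),interpolation=cv2.INTER_CUBIC)
cv2.imwrite('pics/c4.png',np.hstack([c(t,115,165),c(s,210,275)]))
```

```text
19.29 -1.68 [0.2 0.2 0.2] 10.0 0.0198
19.65 -1.42 [-0.3  2.1 -1.2] 10.0 0.0199
20.01 -1.159 [ 1.6  4.1 -0.8] 10.0 0.0202
20.37 -0.895 [ 1.5  4.8 -0.8] 10.0 0.0197
20.73 -0.633 [ 3.3  6.5 -0. ] 10.0 0.0197
{'clock': 25.442, 'position': [0.559, -0.296, 0.309], 'qpos': [-0.473, -0.128, 1.812, -0.306, 1.019, -0.65], 'wrist_force': [0.014, -0.444, -0.16], 'grip_width': 0.042, 'grasp_force': 0.0}
```

View pics/c4.png

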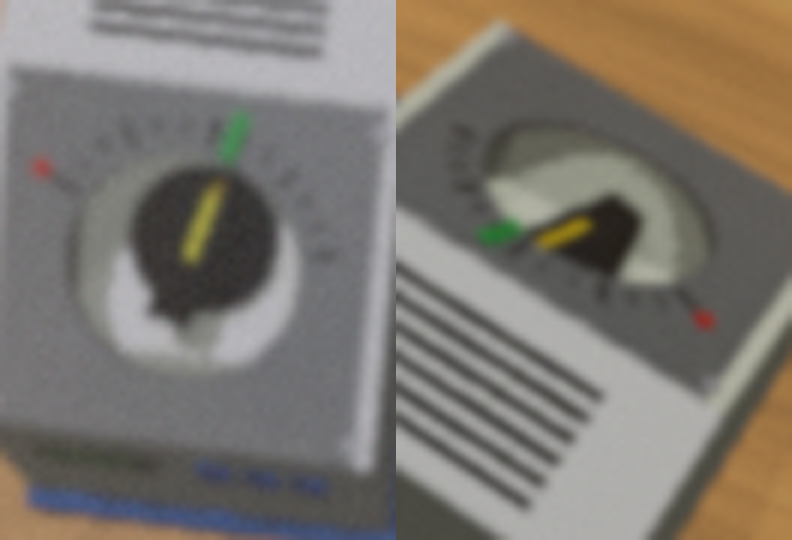

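```bash
cat > ang.py <<'E'
from h import *
rk,ra,Rk,o,RG,G=load()
def onplane(im,rc,h):
    C,v=ray(im,rc); n=RG[:,2]; k=(n@(G+h*n-C))/(n@v); return (RG.T@(C+k*v-G))[:2]*1000
def measure(m):
    for nm in ('top','scene'):
        im=shot(nm); hsv=cv2.cvtColor(im['pixels'],cv2.COLOR_RGB2HSV).astype(int); H,S,V=hsv[...,0],hsv[...,1],hsv[...,2]
        roi=np.zeros(H.shape,bool); u,v=proj(im,[G])[0].astype(int); roi[v-30:v+31,u-32:u+33]=1
        for k,msk,h in (('line',(H>20)&(H<35)&(S>110)&(V>70),-.015),('tab',(H>45)&(H<85)&(S>70),.003),('red',((H<8)|(H>172))&(S>90),.001)):
            rc=np.argwhere(msk&roi); 
            if len(rc)<3: print(nm,k,'none');continue
            w=S[rc[:,0],rc[:,1]]; p=np.array([onplane(im,x,h) for x in rc]); c=np.average(p,axis=0,weights=w)
            ev,E=np.linalg.eigh(np.cov((p-c).T,aweights=w)); d=E[:,1]; d=d*np.sign(d@c)
            print(nm,k,len(rc),'c',np.round(c,1),'ang c',round(np.arctan2(c[1],c[0]),3),'axis ang',round(np.arctan2(d[1],d[0]),3),'sd',np.round(np.sqrt(ev),1))
measure(0)
E
python3 ang.py
```

```text
top line 38 c [17.9 -5.3] ang c -0.286 axis ang -0.284 sd [2.2 9.6]
top tab 20 c [ 60.9 -18.8] ang c -0.3 axis ang -0.238 sd [1.9 5.5]
top red 4 c [37.3 63.5] ang c 1.039 axis ang 2.421 sd [1.5 1.6]
scene line 33 c [17.1 -4. ] ang c -0.227 axis ang -0.241 sd [2.8 9.5]
scene tab 22 c [ 65.4 -18. ] ang c -0.269 axis ang -0.263 sd [2.4 6. ]
scene red 9 c [40.6 64.5] ang c 1.009 axis ang 0.101 sd [2.  3.3]
```

```bash
python3 -c "
from h import *
print(robot.hand_in())"
```

```text
the job is handed in; nothing more can be done
None
```

The job is handed in at about 26 s: the rack stands upright in the middle of the tray, and the dial was let go within about 0.05 rad of the green tab as measured in both cameras (limit 0.1); the hand-in returned no verdict.

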